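# Index the specimen and jog the load test

## Task

On the test rig, turn the turntable by its black upright handle until the tallest steel specimen is under the load head and clicked into its detent. Then press the console's big round jog button fully down without forcing it (under 30 N), hold it for three seconds (not over five) and let it spring back up. Leave the table indexed and the loose things around undisturbed.

Things in the scene. Friction and masses are not known exactly. Their poses are not given: they have to be found in the camera images.
- rig: Fixed test rig. Origin: on the turntable's vertical axis, at bench height; its -x side faces roughly to the robot. Dark base plate 260 (x) by 330 (y) by 15 mm. Two black posts 22 mm across at x = +85, y = +-150 mm carry a crossbar (34 mm wide in x, 231 to 259 mm high). The aluminium turntable is 236 mm across (260 over its rim pins), its top 35 mm above the bench.
- load_head (a point): Centre of the foot of the steel load head, 34 mm across, which hangs from the middle of the rig's crossbar at x = +85, y = 0 mm of the rig; this point is 150 mm above the bench.
- turntable (a joint): Turntable angle, rad, anticlockwise from above, -1.2 to 1.2. Sprung detents at -1.047, 0, +1.047 (a roller between rim pins) pull it in when let go within about 0.1 rad; to turn out of one takes up to 0.8 N m (9 N at the handle), between them it turns freely and stays put. At +1.047 the tallest specimen is under the load head; at 0 the middle one, at -1.047 the shortest. It starts anywhere from -1.08 to 0.2.
- handle (a point): Grip point on the turntable's black handle: an upright round post 24 mm across, 90 mm from the turntable's axis, top 125 mm above the bench. This point is on its centre line, 105 mm above the bench. At joint 0 it is on the rig's -x side; it circles the rig's origin with the turntable.
- tall_specimen (a point): Centre of the top of the tallest specimen, a steel cylinder 40 mm across, 100 mm tall (top 135 mm above the bench), fixed on the turntable 85 mm from its axis and 120 degrees round from the handle. The other two, 75 and 50 mm tall, are fixed 60 and 120 degrees anticlockwise from it.
- console: Fixed grey console. Origin: on the bench under it, body from x = -70 to +100, y +-85 mm; its -x side, with the sloping panel, faces roughly to the robot. A shelf with a round gauge on top stands over the panel's upper part: front edge at x = -20 mm, underside 266 mm, gauge top 318 mm above the bench; its lamp stub reaches over the button. So come down from the -x side, tool tilted 20 to 45 degrees.
- lamp_stub (a point): Middle of the front lower edge of the dark lamp stub, 30 mm wide and 22 mm thick, that juts from the gauge shelf over the jog button: at (-45, 0, 266) mm in the console's frame. A tool coming straight down on the button would strike it.
- panel_point (a point): Where the jog button's axis meets the steel panel, at (-30, 0, 115) mm in the console's frame; the point has the console's axes. Panel and button lean 30 degrees: outward normal and button axis are (-0.5, 0, 0.866) in the console's frame.
- jog (a joint): Travel of the jog button, m, along its axis into the panel: 0 up, 0.006 on its hard stop; counts as down from 0.0045. Flat black cap 60 mm across. A spring: about 3 N starts it, 7.5 N bottoms it. The cap's height setting varies and is not measured: its face stands 22 to 37 mm proud of the panel when up, so find it by touch.
- needle (a joint): Needle of the gauge on the console's shelf, rad, clockwise from 0. It climbs at about 0.37 rad/s whenever the button is pressed, even partly (1.1 after 3 s), and stays where it is when the button is up. A broad bar on the dial at 2.0, reached after about 5.4 s, marks overload: the needle must not pass it.
- mug: White mug 80 mm across, 95 mm high, loose; leave alone. Origin: centre of its foot.
- driver: Screwdriver 200 mm long lying on the bench, loose; leave alone.
- spare: Spare steel specimen 40 mm across, 75 mm tall, standing loose on the bench; leave alone. Origin: centre of its foot.

How it is judged (in metres and radians):
On the way, in this order (a step that is already met when the one before it is completed fails the run):
1. the turntable rests in the detent with the tallest specimen under the load head (value of joint turntable between 0.9872 and 1.1072 rad and velocity of joint turntable between -0.1 and 0.1 rad/s), for 0.3 s.
2. the jog button is held down without a break for the dwell (2.6 s or more counts) (value of joint turntable between 0.9872 and 1.1072 rad and value of joint jog above 0.0045 m), for 2.6 s.
3. the jog button is released (value of joint jog below 0.001 m), for 0.2 s.
At the end, for the whole second after the job is handed in: The turntable rests within 0.06 rad of the +1.047 detent (tallest specimen under the load head), the jog button is up again (under 1 mm of travel), after one unbroken hold of at least 2.6 s; the needle never passed the overload mark at 2.0 (value of joint turntable between 0.9872 and 1.1072 rad and value of joint jog below 0.001 m and velocity of joint turntable between -0.05 and 0.05 rad/s); the robot touches nothing.
It fails at once if the button is pressed (over 3 mm) before the tallest specimen is in its detent under the load head (value of joint jog above 0.003 m and not (value of joint turntable between 0.9872 and 1.1072 rad)).
It fails at once if the button is held too long: the gauge needle passes the overload mark (2.0 rad) (value of joint needle above 2 rad).
It fails at once if the console is pressed with more than 30 N (contact force between anything else and console above 30 N).
It fails at once if a loose bystander is moved by more than 30 mm (distance of any of mug, driver, spare from where it was at the start of the episode above 0.03 m).
It also fails if it takes over 64 s, if anything falls off the work surface, if the arm or the gripper's body presses on something with over 40 N, if the wrist force passes 120 N, or if a joint passes its speed limit or range.

## Robot

A 6-joint arm with a two-finger parallel gripper is mounted at the origin on the work surface. World frame = base frame: x ahead of the robot, y to its left, z up, the work surface at z = 0. Lengths are in m, angles in degrees, forces in N, time in s.
With the tool pointing down it reaches from about 0.35 to 0.875 m from the base axis. Payload 4.2 kg.
Tool frame: the origin (TCP) lies midway between the tips of the shut fingers; the grasp point (between the pads) lies 19 mm behind it; z points along the fingers, y is the line along which they close (so a half turn about z gives the same grasp; the last joint's range is limited). The gripper opens to 87 mm and grips with 3 to 60 N. Pads are 19 mm wide; open, the fingers measure 117 mm over their backs; the gripper's body (75 mm by 190 mm) begins 51 mm behind the grasp point.
Start: joints at [81.91, 22.042, 0.453, 0, -68.411, -14.817], TCP at [0.243, 0.576, 0.223] pointing down, gripper open.
Joint ranges: [-179.83, 179.83], [-69.29, 118.12], [-61.27, 80.66], [-181.25, 117.63], [-171.15, -9.14], [-177.46, 177.46]. Speed limits (degrees/s): [159.86, 159.86, 180, 180, 180, 180].

## Interface

Orientations are given as [roll, pitch, yaw] about the fixed x, y, z axes, in that order (R = Rz(yaw) Ry(pitch) Rx(roll)).
In Python, from workcell import env gives the robot as it stands. The module is installed in compiled form; this text tells all that it offers. Calls block until the motion is done:
- env.goto(position, orientation): joint-space move of the TCP to a pose.
- env.move_straight(position, rotation=None, rate=0.15, force_limit=None): straight line of the TCP; rotation=None keeps the orientation; rate is the mean speed in m/s. With force_limit (N) it stops when the force on the tool has changed by that much, and returns True; else False.
- env.set_joints(angles): joint-space move.
- env.gripper_to(opening, grasp_force=None): opening from 0.0 (shut) to 1.0 (fully open); grasp_force is the grip in N (None keeps the last); returns when the fingers have stopped.
- env.dwell(seconds).
- env.inverse_kinematics(position, orientation): joint angles nearest the present ones, or None.
- env.read_state(): the state.
- env.grab_frame(name): name is "scene" or "top"; returns a dict with "image" (400x640x3 uint8, blue, green, red), "fx", "fy", "cx", "cy" (pixels), "D" ([k1, k2, p1, p2, k3] as OpenCV has them; the pictures are not rectified), "position" and "orientation" of the camera in the world. Camera axes: x right, y up, looking along -z (the intrinsics and any distortion apply to the point x, -y, -z); pixel columns grow to the right and rows downward; lengths in m; the calibration is good to about 2 mm. A picture is of the moment at which its call begins. There is no depth.
A pose or a line that the arm cannot do raises env.Unreachable and nothing moves.
- env.close_job(): hands the job in; it is judged then, once.
Trained networks look in a picture, given as the dict that the camera call returned (one of the last four; its "shot" number tells which), for a name from the list of things; names that differ only in an ending like _2 or _b are one class to them, and where a whole thing is asked for, a point or a joint stands for the part that bears it (a point fixed in the world has none). Each returns a list of dicts, best first, with "score" (0 to 1); they miss things now and then, are a little off and sometimes report something else, mostly with a low value. They report only what shows in the picture. A call takes as long as a camera call.
- env.search_frame(picture, thing): "xyz" ([x, y, z] in m, in world coordinates, good to about 4 mm: the middle of the surface that is visible of it).
- env.trace(picture, thing): "mask" (400x640 bool, what is visible of it).
The state is a dict: "clock": time; "joint_positions": joint angles; "qvel": joint speeds; "joint_torque": joint torques, N m; "position": TCP position; "tool_rot": TCP orientation; "force": force on the tool from outside, world axes, zero at the start; "wrist_torque": the same for the moment, N m; "opening": opening from 0.0 (shut) to 1.0 (fully open); "finger_force": force on a finger pad.
Only numpy, scipy, OpenCV 4.12 (cv2) and the standard library are available. Lean on these libraries where they do the work, as an engineer would, in place of code of your own. Each camera call takes 0.05 s, during which the arm holds its last target. There are 200 camera calls.

## Working session

There is one attempt and no reset: what is moved stays moved. The work goes in short steps, each a Python script; the robot and the scene stay as the last script left them, time stands still between calls to the robot, and variables do not carry over. Pictures are saved under pics/ and viewed, at most 10 in all, crops included, and the job is handed in when it is done.

```bash
mkdir -p pics
python3 - <<'E'
from workcell import env
import cv2, numpy as np
for n in ["scene","top"]:
    f=env.grab_frame(n); cv2.imwrite(f"pics/{n}0.png",f["image"])
    print(n,{k:np.round(v,3).tolist() if k!="image" else 0 for k,v in f.items()})
    for t in ["rig","load_head","handle","tall_specimen","console","lamp_stub","jog","needle","panel_point","mug","driver","spare","turntable"]:
        try: print(t,[(np.round(d["xyz"],3).tolist(),round(d["score"],2)) for d in env.search_frame(f,t)[:2]])
        except Exception as e: print(t,e)
print(env.read_state())
E
```

```text
scene {'image': 0, 'fx': 486.823, 'fy': 486.823, 'cx': 324.715, 'cy': 189.899, 'D': [-0.107, 0.0, 0.0, 0.0, 0.0], 'position': [0.43, -0.486, 1.19], 'orientation': [26.222, 0.358, -25.027], 'shot': 1}
rig [([0.55, -0.289, 0.037], 0.67)]
load_head [([0.552, -0.291, 0.035], 0.63)]
handle [([0.527, -0.288, 0.038], 0.78)]
tall_specimen [([0.524, -0.291, 0.037], 0.59)]
console [([0.569, 0.196, 0.143], 0.61), ([0.824, -0.216, 0.021], 0.33)]
lamp_stub [([0.572, 0.2, 0.145], 0.73)]
jog [([0.522, 0.217, 0.136], 0.86)]
needle []
panel_point [([0.577, 0.196, 0.14], 0.74)]
mug [([0.792, 0.033, 0.053], 0.65)]
driver [([0.822, -0.218, 0.023], 0.73), ([0.548, -0.29, 0.036], 0.24)]
spare [([0.78, 0.16, 0.064], 0.71)]
turntable [([0.523, -0.29, 0.034], 0.75)]
top {'image': 0, 'fx': 370.005, 'fy': 370.005, 'cx': 311.411, 'cy': 199.783, 'D': [-0.088, 0.0, 0.0, 0.0, 0.0], 'position': [0.543, -0.014, 1.147], 'orientation': [6.168, -1.551, -91.07], 'shot': 2}
rig [([0.541, -0.274, 0.035], 0.6)]
load_head [([0.543, -0.268, 0.034], 0.69)]
handle [([0.518, -0.283, 0.034], 0.71)]
tall_specimen [([0.519, -0.288
[... 536 characters left out ...]
, 0.138], 0.58)]
{'clock': 1.4, 'joint_positions': array([ 8.19111429e+01,  2.20398960e+01,  4.53160197e-01,  3.09153841e-03,
       -6.84104527e+01, -1.48160021e+01]), 'qvel': array([0.05819663, 0.04825406, 0.00881165, 0.01546217, 0.00464876,
       0.07627738]), 'joint_torque': array([-1.80294328e-04, -3.90463364e+01,  1.87624079e+01,  4.22455788e+00,
        1.56248122e-02, -7.26868677e-06]), 'position': array([0.24324351, 0.57571508, 0.22258056]), 'tool_rot': array([-1.79996547e+02, -2.06017736e-03, -2.29037219e+01]), 'force': array([ 0.38219948, -0.62518164, -0.21607715]), 'wrist_torque': array([-0.00545561,  0.01502157,  0.00973509]), 'finger_force': 0.0, 'opening': 0.9954882146825768}
```

View pics/scene0.png

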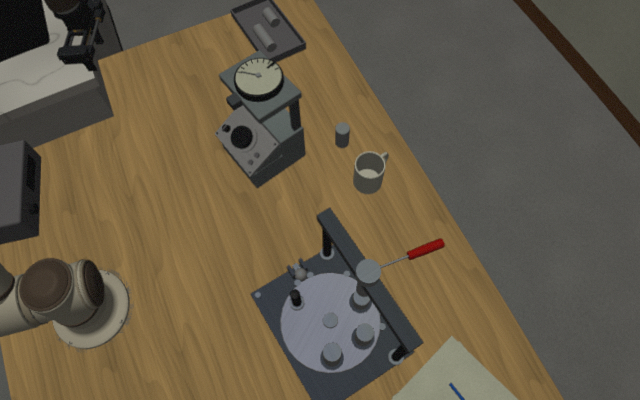

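View pics/top0.png

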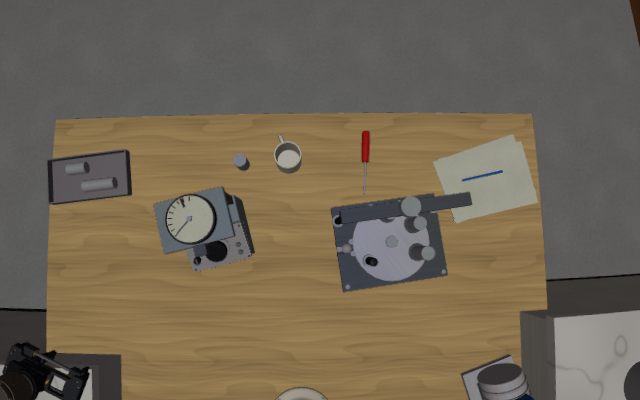

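The top view shows the rig with its hub near (391,242), handle near (371,261), crossbar from (335,213) to (470,198), and the console button near (216,251). In the scene view the handle is at (295,298) and the button at (241,137). I'll zoom in to get precise pixels.

```bash
cat > h.py <<'E'
import cv2, numpy as np
from scipy.spatial.transform import Rotation as R
def KD(f): return np.array([[f["fx"],0,f["cx"]],[0,f["fy"],f["cy"]],[0,0,1.]]),np.array(f["D"],float)
def RT(f): return R.from_euler("xyz",f["orientation"],degrees=True).as_matrix()@np.diag([1,-1,-1.]), np.array(f["position"])
def ray(f,uv):
    K,D=KD(f);p=cv2.undistortPoints(np.array(uv,float).reshape(-1,1,2),K,D).reshape(-1,2)
    M,_=RT(f);return np.c_[p,np.ones(len(p))]@M.T
def atz(f,uv,z):
    d=ray(f,uv);o=np.array(f["position"]);return o+d*((np.asarray(z)-o[2])/d[:,2])[:,None]
def proj(f,X):
    M,o=RT(f);K,D=KD(f);return cv2.projectPoints((np.atleast_2d(X)-o)@M,np.zeros(3),np.zeros(3),K,D)[0].reshape(-1,2)
def crop(f,x,y,w,h,s,step=10):
    im=cv2.resize(f["image"][y:y+h,x:x+w],None,fx=s,fy=s,interpolation=cv2.INTER_CUBIC)
    im=np.clip(im*1.3,0,255).astype(np.uint8)
    for u in range(-(-x//step)*step,x+w,step):
        cv2.line(im,(int((u-x+.5)*s),0),(int((u-x+.5)*s),6),(0,255,255),1)
        if u%20==0: cv2.putText(im,str(u),(int((u-x)*s)-8,18),0,.38,(0,255,255),1)
    for v in range(-(-y//step)*step,y+h,step):
        cv2.line(im,(0,int((v-y+.5)*s)),(6,int((v-y+.5)*s)),(0,255,255),1)
        if v%20==0: cv2.putText(im,str(v),(8,int((v-y+.5)*s)+4),0,.38,(0,255,255),1)
    return im
E
python3 - <<'E'
from workcell import env
from h import *
import pickle
F={n:env.grab_frame(n) for n in ["scene","top"]}
pickle.dump(F,open("F0.pkl","wb"))
cv2.imwrite("pics/c_toprig.png",crop(F["top"],322,186,158,112,5))
cv2.imwrite("pics/c_scrig.png",crop(F["scene"],245,200,185,198,3))
a=crop(F["top"],150,182,110,92,4); b=crop(F["scene"],212,50,98,140,4)
o=np.zeros((560,440+392-40,3),np.uint8); o[:368,:440]=a; o[:560,440:]=b[:,:352]
cv2.imwrite("pics/c_con.png",o)
E
```

```text
(no output)
```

View pics/c_toprig.png

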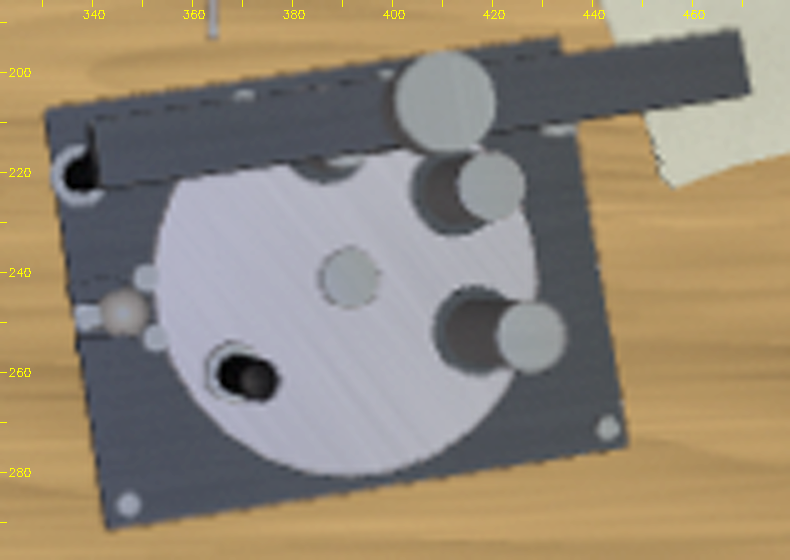

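View pics/c_scrig.png

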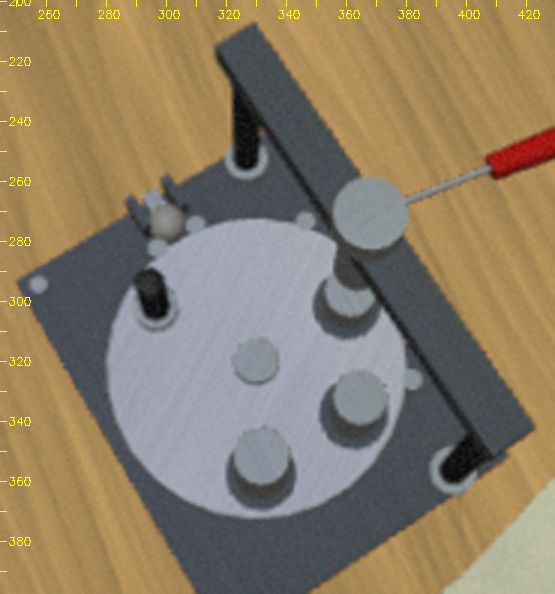

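View pics/c_con.png

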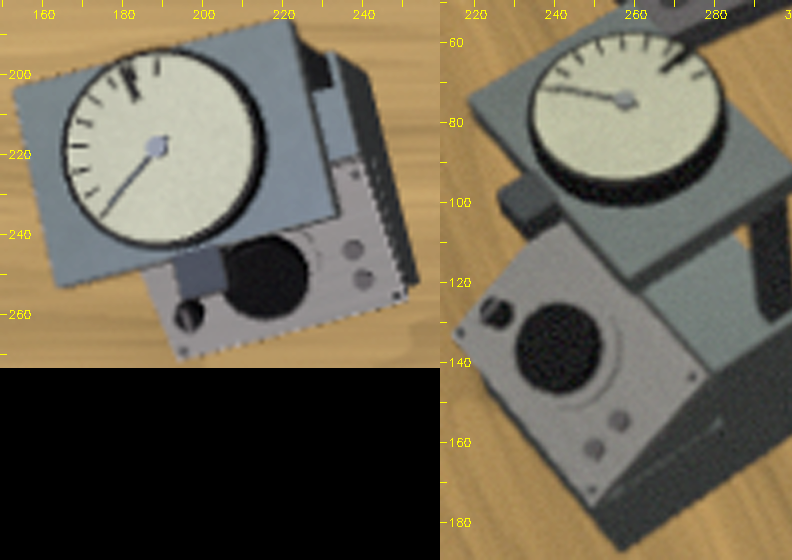

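The crops show clear base-plate corners, the handle top (top view ≈ (373.3,262.1)), the tall specimen (≈ (427.7,253.1)), the console panel corners and the lamp stub. I'll fit the rig and console poses from these by least squares.

```bash
cat > fit.py <<'E'
from h import *
import pickle
from scipy.optimize import least_squares
F=pickle.load(open("F0.pkl","rb"))
W=lambda p,L:np.c_[np.array(L)[:,:2]@np.array([[np.cos(p[2]),np.sin(p[2])],[-np.sin(p[2]),np.cos(p[2])]])+p[:2],np.array(L)[:,2]]
def th(q,r,a,z): return [r*np.cos(a+q),r*np.sin(a+q),z]
rad=np.radians
rig=[("top",(-.13,.165,.015),(343.1,291.5)),("top",(-.13,-.165,.015),(447.1,274.5)),("top",(.13,.165,.015),(330.5,207.1)),("scene",(-.13,.165,.015),(250.5,293.5))]
spec=[("top",(.09,180,.125),(373.3,262.1)),("scene",(.09,180,.125),(294.2,292.5)),("top",(.085,-60,.135),(427.7,253.1)),("scene",(.085,-60,.135),(331.8,351.8)),
("top",(.085,0,.110),(419.7,222.7)),("scene",(.085,0,.110),(364.5,331.8))]
def fr(p): 
    return np.concatenate([(proj(F[c],W(p,[X]))[0]-uv) for c,X,uv in rig]+[(proj(F[c],W(p,[th(p[3],r,rad(a),z)]))[0]-uv) for c,(r,a,z),uv in spec])
s=least_squares(fr,[.53,-.28,.1,-.6],loss="soft_l1"); print("rig",s.x.round(4),fr(s.x).reshape(-1,2).round(1).tolist())
con=[("top",(-.07,.085,.0919),(194,270.8)),("top",(-.07,-.085,.0919),(250.8,256.5)),("scene",(-.07,.085,.0919),(214,133.3)),("scene",(-.07,-.085,.0919),(249.5,176.3)),("top",(-.045,0,.288),(199.7,255.5))]
cap=[("top",(215.8,251)),("scene",(241,136.5))]
def fc(p):
    c=(-.03-.5*p[3],0,.115+.866*p[3])
    return np.concatenate([(proj(F[k],W(p,[X]))[0]-uv) for k,X,uv in con]+[proj(F[k],W(p,[c]))[0]-uv for k,uv in cap])
t=least_squares(fc,[.57,.2,.2,.03],loss="soft_l1"); print("con",t.x.round(4),fc(t.x).reshape(-1,2).round(1).tolist())
np.save("pose.npy",[s.x,t.x])
E
python3 fit.py
```

```text
rig [ 0.5324 -0.2831  0.1256 -1.0577] [[-0.6, 0.7], [0.4, 0.7], [-0.7, 0.3], [-0.5, -0.4], [-0.1, -0.3], [1.0, 0.6], [-0.3, 0.2], [0.6, -0.3], [0.1, 0.5], [0.8, 0.2]]
con [0.5475 0.2287 0.2365 0.0098] [[-1.6, 0.4], [-0.1, -0.3], [0.9, -2.5], [0.9, -2.2], [1.1, 3.1], [0.3, 1.0], [0.3, 1.9]]
```

```bash
cat >> fit.py <<'E'
def fc2(p):
    c=(-.03-.5*p[3],0,.115+.866*p[3]); s,w=p[4:]
    L=[(-.03-.866*s,w,.115-.5*s),(-.03-.866*s,-w,.115-.5*s)]*2+[(-.045,0,.288)]
    return np.concatenate([(proj(F[k],W(p,[X]))[0]-uv) for (k,_,uv),X in zip(con,L)]+[proj(F[k],W(p,[c]))[0]-uv for k,uv in cap])
t=least_squares(fc2,[.57,.2,.2,.03,.046,.085],loss="soft_l1"); print("con2",t.x.round(4),fc2(t.x).reshape(-1,2).round(1).tolist())
np.save("pose.npy",[s.x,t.x[:4]])
print(W(t.x,[(-.045,0,.266),(-.03,0,.115),(-.03-.015,0,.115+.026),(-.02,0,.266)]).round(4))
for k in F:
  print(k,proj(F[k],W(t.x,[(-.03-.5*.03,0,.115+.866*.03),(-.045,0.015,.266),(-.045,-.015,.266),(-.045,.015,.288),(-.045,-.015,.288),(-.07,.085,.0),(-.07,-.085,0),(.1,-.085,0)])).round(1).tolist())
E
python3 fit.py
```

```text
rig [ 0.5324 -0.2831  0.1256 -1.0577] [[-0.6, 0.7], [0.4, 0.7], [-0.7, 0.3], [-0.5, -0.4], [-0.1, -0.3], [1.0, 0.6], [-0.3, 0.2], [0.6, -0.3], [0.1, 0.5], [0.8, 0.2]]
con [0.5475 0.2287 0.2365 0.0098] [[-1.6, 0.4], [-0.1, -0.3], [0.9, -2.5], [0.9, -2.2], [1.1, 3.1], [0.3, 1.0], [0.3, 1.9]]
con2 [0.5545 0.2299 0.2388 0.0201 0.0579 0.0839] [[-0.1, 1.2], [0.3, 0.7], [0.7, -0.2], [0.3, -0.6], [0.6, -0.0], [-0.4, 0.3], [0.5, -0.3]]
[[0.5108 0.2193 0.266 ]
 [0.5254 0.2228 0.115 ]
 [0.5108 0.2193 0.141 ]
 [0.5351 0.2252 0.266 ]]
scene [[239.4, 135.5], [227.3, 102.5], [234.3, 110.6], [225.6, 96.8], [232.7, 105.0], [223.6, 147.3], [257.6, 188.6], [306.6, 154.8]]
top [[215.1, 253.2], [196.7, 256.7], [209.0, 253.5], [194.1, 257.1], [206.6, 253.9], [200.8, 266.5], [254.4, 252.5], [241.3, 199.3]]
```

The rig fit is good: residuals are 1 px or less and the joint is at -1.06, in the short-specimen detent. The console fit is good once the panel overhang is left free. Next I'll turn the table.

```bash
cat > turn.py <<'E'
from workcell import env
from h import *
x,y,psi,q0=np.load("pose.npy",allow_pickle=True)[0]
def pose(q,z): 
    a=np.pi+psi+q
    return [x+.09*np.cos(a),y+.09*np.sin(a),z],[180,0,180+np.degrees(psi+.5*q)]
qs=np.linspace(q0,1.047,11)
p,o=pose(q0,.25)
s=env.read_state(); j=np.array(s["joint_positions"])
pr=np.array(s["position"][:2]); pr=pr/np.linalg.norm(pr)*.42
env.goto([*pr,.42],s["tool_rot"])
j=np.array(env.read_state()["joint_positions"]); j[0]=-24; env.set_joints(j)
env.goto(p,o); 
ok=[env.inverse_kinematics(*pose(q,.088)) for q in qs]
print([None if k is None else np.round(k).tolist() for k in (ok[0],ok[5],ok[-1])])
print(env.move_straight(pose(q0,.088)[0],rate=.1,force_limit=8), env.read_state()["position"])
env.gripper_to(0,15); s=env.read_state(); print(s["opening"],s["finger_force"],s["force"],s["clock"])
if .15<s["opening"]<.4:
    for q in qs[1:]:
        env.move_straight(*pose(q,.088),rate=.07)
        s=env.read_state(); print(round(q,2),s["force"].round(1),round(s["opening"],3),round(s["clock"],1))
E
python3 turn.py
```

```text
[[-6.0, 20.0, -24.0, -0.0, -46.0, -107.0], [-16.0, 21.0, -23.0, -0.0, -46.0, -67.0], [-21.0, 28.0, -10.0, 0.0, -51.0, -31.0]]
False [ 0.47915913 -0.21093017  0.08857334]
0.2672107140230828 14.995101968524978 [-1.07631286  3.89914916  0.03622711] 9.2333
-0.85 [-3.8 -0.7  2.8] 0.269 9.7
-0.64 [-4.2  3.1  4.6] 0.267 10.1
-0.43 [-4.2  2.1  3.9] 0.27 10.5
-0.22 [-4.6  3.4  4.8] 0.273 10.9
-0.01 [-3.2  5.1  4. ] 0.275 11.3
0.21 [-0.9 -4.9 -2.1] 0.269 11.7
0.42 [-1.9 -0.4 -1. ] 0.271 12.2
0.63 [-2.2  0.6  0.1] 0.272 12.6
0.84 [-5.1  0.2  3.1] 0.271 13.0
1.05 [-4.5 -0.5  1.9] 0.272 13.4
```

Run:
```python
from workcell import env
from h import *
from scipy.optimize import least_squares
env.gripper_to(1.0); p=env.read_state()["position"]; env.move_straight([p[0],p[1],.25],rate=.15)
j=np.array(env.read_state()["joint_positions"])
env.goto([.36,-.22,.40],[180,0,0])
f=env.grab_frame("top");g=env.grab_frame("scene")
cv2.imwrite("pics/c_turned.png",np.hstack([crop(f,322,186,120,112,3),crop(g,280,250,145,112,3)]))
x,y,psi,_=np.load("pose.npy",allow_pickle=True)[0]
for n,r,a,z in [("handle",.09,np.pi,.125),("tall",.085,-np.pi/3,.135),("mid",.085,0,.11)]:
    P=[x+r*np.cos(psi+a+1.047),y+r*np.sin(psi+a+1.047),z]; print(n,proj(f,P).round(1),proj(g,P).round(1))
print(env.read_state()["clock"],env.read_state()["force"],env.read_state()["joint_positions"].round(0))
```

```text
handle [[428.  253.5]] [[332.9 354.5]]
tall [[394.3 211.2]] [[363.6 290.7]]
mid [[369.1 230.5]] [[329.3 276.6]]
17.9333 [ 0.35720172 -0.77357409  0.73315515] [ -9.  -3.  -6.  -0. -88.  99.]
```

View pics/c_turned.png

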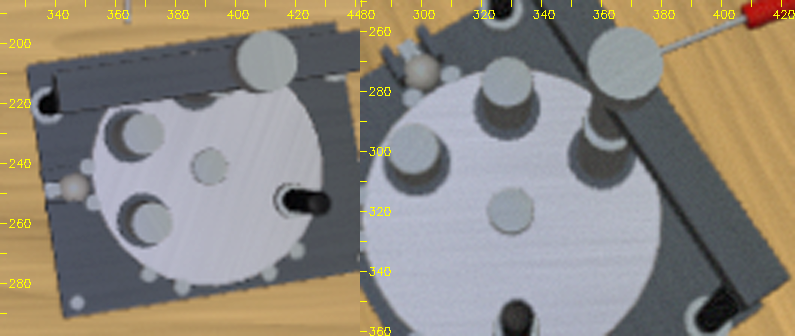

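The table is indexed: the handle is seen at (427,253) against an expected (428,253.5), and the roller sits between its pins. Next is the pre-press pose.

```bash
cat > press.py <<'E'
from workcell import env
from h import *
cx,cy,c,_=np.load("pose.npy",allow_pickle=True)[1]
C=R.from_euler("z",c); t=np.radians(35)
n=C.apply([-.5,0,.866]); up=C.apply([.866,0,.5])
P0=np.array([cx,cy,0])+C.apply([-.03,0,.115])-.008*up
def ori(s):
    z=np.array([np.sin(t),0,-np.cos(t)]);y=np.array([0,s,0.]);x=np.cross(y,z)
    return (C*R.from_matrix(np.c_[x,y,z])).as_euler("xyz",degrees=True)
at=lambda h:(P0+h*n).tolist()
E
python3 - <<'E'
from press import *
env.gripper_to(0,20)
j=env.read_state()["joint_positions"]
c=[(np.abs(k-j).max(),s,k) for s in (1,-1) for k in [env.inverse_kinematics(at(.12),ori(s))] if k is not None]
for a in c: print(a[0],a[1],a[2].round())
s=min(c,key=lambda a:a[0])[1]; o=ori(s)
env.goto([.36,.10,.42],o); env.goto(at(.12),o); print(env.move_straight(at(.055),rate=.08,force_limit=8))
env.dwell(.4); st=env.read_state(); print(s,st["clock"],st["force"],st["position"],at(.055))
f=env.grab_frame("scene");g=env.grab_frame("top")
cv2.imwrite("pics/pre.png",np.hstack([crop(f,190,40,130,150,3),crop(g,150,182,130,150,3)]))
E
```

```text
86.4486626422942 1 [ 31.  -4. -59.  86. -10. 169.]
110.25807211608863 -1 [ 31.  -4. -59.  86. -10. -11.]Traceback (most recent call last):
  File "<stdin>", line 7, in <module>
workcell.Unreachable: the arm cannot follow that straight line within its joint ranges
```

Run:
```python
import press
from press import *
st=env.read_state(); print(st["clock"],st["position"],st["joint_positions"].round(),st["force"])
for T in (20,23,26,29,32,35):
    press.t=np.radians(T)
    for s in (1,-1):
        for h in (.12,.08,.05,.02):
            k=env.inverse_kinematics(at(h),ori(s)); print(T,s,h,None if k is None else k.round().tolist())
```

```text
24.7833 [0.46078491 0.2064141  0.21537456] [ 31.  -4. -59.  86. -10. 169.] [ 0.83359073 -0.16099247  0.43350382]
20 1 0.12 [49.0, 1.0, -38.0, 19.0, -36.0, -140.0]
20 1 0.08 [47.0, 5.0, -39.0, 22.0, -30.0, -141.0]
20 1 0.05 [45.0, 9.0, -41.0, 25.0, -25.0, -143.0]
20 1 0.02 [44.0, 12.0, -42.0, 29.0, -21.0, -146.0]
20 -1 0.12 [49.0, 1.0, -38.0, 19.0, -36.0, 40.0]
20 -1 0.08 [47.0, 5.0, -39.0, 22.0, -30.0, 39.0]
20 -1 0.05 [45.0, 9.0, -41.0, 25.0, -25.0, 37.0]
20 -1 0.02 [44.0, 12.0, -42.0, 29.0, -21.0, 34.0]
23 1 0.12 [49.0, -0.0, -42.0, 25.0, -32.0, -145.0]
23 1 0.08 [47.0, 4.0, -44.0, 30.0, -25.0, -148.0]
23 1 0.05 [44.0, 8.0, -46.0, 36.0, -20.0, -153.0]
23 1 0.02 [40.0, 11.0, -48.0, 47.0, -14.0, -161.0]
23 -1 0.12 [49.0, -0.0, -42.0, 25.0, -32.0, 35.0]
23 -1 0.08 [47.0, 4.0, -44.0, 30.0, -25.0, 32.0]
23 -1 0.05 [44.0, 8.0, -46.0, 36.0, -20.0, 27.0]
23 -1 0.02 [40.0, 11.0, -48.0, 47.0, -14.0, 19.0]
26 1 0.12 [49.0, -1.0, -46.0, 33.0, -27.0, -153.0]
26 1 0.08 [45.0, 3.0, -49.0, 42.0, -20.0, -159.0]
26 1 0.05 [39.0, 7.0, -52.0, 56.0, -13.0, -169.0]
26 1 0.02 None
26 -1 0.12 [49.0, -1.0, -46.0, 33.0, -27.0, 27.0]
26 -1 0.08 [45.0, 3.0, -49.0, 42.0, -20.0, 21.0]
26 -1 0.05 [39.0, 7.0, -52.0, 56.0, -13.0, 11.0]
26 -1 0.02 None
29 1 0.12 [47.0, -2.0, -51.0, 44.0, -23.0, -162.0]
29 1 0.08 [39.0, 2.0, -55.0, 62.0, -14.0, -174.0]
29 1 0.05 None
29 1 0.02 None
29 -1 0.12 [47.0, -2.0, -51.0, 44.0, -23.0, 18.0]
29 -1 0.08 [39.0, 2.0, -55.0, 62.0, -14.0, 6.0]
29 -1 0.05 None
29 -1 0.02 None
32 1 0.12 [43.0, -3.0, -55.0, 60.0, -17.0, -174.0]
32 1 0.08 None
32 1 0.05 None
32 1 0.02 None
32 -1 0.12 [43.0, -3.0, -55.0, 60.0, -17.0, 6.0]
32 -1 0.08 None
32 -1 0.05 None
32 -1 0.02 None
35 1 0.12 [31.0, -4.0, -59.0, 86.0, -10.0, 169.0]
35 1 0.08 None
35 1 0.05 None
35 1 0.02 None
35 -1 0.12 [31.0, -4.0, -59.0, 86.0, -10.0, -11.0]
35 -1 0.08 None
35 -1 0.05 None
35 -1 0.02 None
```

```bash
cat >> press.py <<'E'
def ori2(T,phi,s):
    T,phi=np.radians([T,phi]); z=np.array([np.sin(T)*np.cos(phi),np.sin(T)*np.sin(phi),-np.cos(T)])
    y=s*np.array([0,1.,0]); y-=z*(y@z); y/=np.linalg.norm(y)
    return C*R.from_matrix(np.c_[np.cross(y,z),y,z])
E
python3 - <<'E'
from press import *
lo=np.array([-179.83,-69.29,-61.27,-181.25,-171.15,-177.46]);hi=np.array([179.83,118.12,80.66,117.63,-9.14,177.46])
X,Y,Z=np.meshgrid(np.linspace(-.0375,.0375,7),np.linspace(-.095,.095,20),-np.linspace(.07,.25,16)); B=np.c_[X.ravel(),Y.ravel(),Z.ravel()]
def box(p,a,b): return np.linalg.norm(np.maximum(np.maximum(a-p,p-b),0),axis=1).min()
def clr(r,h):
    p=C.inv().apply(r.apply(B)+at(h)-np.array([cx,cy,0]))
    return min(box(p,np.array([-.045,-.015,.266]),np.array([-.02,.015,.288])),box(p,np.array([-.02,-.1,.266]),np.array([.1,.1,.318])))
res=[]
for T in (20,23,26,29,32):
    for phi in range(-60,61,15):
        r=ori2(T,phi,-1); m=9e9
        for h in (.10,.06,.035,.012):
            k=env.inverse_kinematics(at(h),r.as_euler("xyz",degrees=True))
            if k is None: m=-1;break
            m=min(m,(k-lo).min(),(hi-k).min())
        if m>2: print(T,phi,"margin",round(m,1),"clear",round(clr(r,.015)*1e3),round(clr(r,.03)*1e3),k.round().tolist())
E
```

```text
20 -60 margin 29.0 clear 0 0 [49.0, 20.0, -32.0, 29.0, -44.0, 31.0]
20 -45 margin 24.2 clear 0 1 [48.0, 17.0, -37.0, 34.0, -37.0, 26.0]
20 -30 margin 20.3 clear 5 8 [46.0, 15.0, -41.0, 38.0, -30.0, 23.0]
20 -15 margin 14.2 clear 9 12 [44.0, 14.0, -43.0, 38.0, -23.0, 25.0]
20 0 margin 10.4 clear 11 13 [43.0, 13.0, -42.0, 30.0, -19.0, 33.0]
20 15 margin 11.6 clear 9 12 [42.0, 13.0, -37.0, 13.0, -21.0, 51.0]
20 30 margin 17.1 clear 5 8 [39.0, 14.0, -30.0, -4.0, -26.0, 69.0]
20 45 margin 24.3 clear 0 1 [35.0, 15.0, -24.0, -15.0, -33.0, 82.0]
20 60 margin 32.0 clear 0 0 [31.0, 17.0, -19.0, -21.0, -41.0, 88.0]
23 -60 margin 27.0 clear 0 0 [50.0, 20.0, -34.0, 34.0, -44.0, 25.0]
23 -45 margin 21.3 clear 3 6 [48.0, 17.0, -40.0, 41.0, -36.0, 19.0]
23 -30 margin 16.3 clear 11 14 [45.0, 15.0, -45.0, 48.0, -27.0, 13.0]
23 -15 margin 9.9 clear 16 18 [41.0, 13.0, -48.0, 54.0, -19.0, 11.0]
23 0 margin 3.1 clear 17 19 [39.0, 12.0, -49.0, 52.0, -12.0, 16.0]
23 15 margin 5.0 clear 16 18 [42.0, 12.0, -42.0, 21.0, -14.0, 44.0]
23 30 margin 13.3 clear 11 14 [39.0, 13.0, -32.0, -5.0, -22.0, 71.0]
23 45 mar
[... 807 characters left out ...]
-8.0]
29 -15 margin 4.7 clear 29 30 [28.0, 12.0, -55.0, 100.0, -14.0, -23.0]
29 30 margin 6.3 clear 24 25 [38.0, 12.0, -34.0, -10.0, -15.0, 78.0]
29 45 margin 19.8 clear 14 16 [30.0, 14.0, -24.0, -28.0, -29.0, 99.0]
29 60 margin 31.3 clear 0 4 [25.0, 17.0, -18.0, -34.0, -40.0, 105.0]
32 -60 margin 22.0 clear 4 8 [52.0, 21.0, -39.0, 47.0, -46.0, 9.0]
32 -45 margin 14.1 clear 19 21 [48.0, 17.0, -47.0, 62.0, -36.0, -4.0]
32 -30 margin 7.8 clear 30 30 [39.0, 14.0, -53.0, 84.0, -26.0, -18.0]
32 30 margin 3.6 clear 30 30 [37.0, 12.0, -34.0, -15.0, -13.0, 84.0]
32 45 margin 19.3 clear 19 21 [28.0, 14.0, -24.0, -34.0, -28.0, 107.0]
32 60 margin 31.7 clear 4 8 [23.0, 17.0, -18.0, -39.0, -41.0, 111.0]
```

```bash
echo 'O=ori2(29,36,-1).as_euler("xyz",degrees=True)' >> press.py
python3 - <<'E'
from press import *
env.goto([.36,.10,.42],ori(1)); env.goto([.36,.10,.42],O); env.goto(at(.12),O)
print(env.move_straight(at(.055),rate=.08,force_limit=8))
env.dwell(.3); st=env.read_state(); print(st["clock"],st["force"],st["position"],at(.055),st["joint_positions"].round())
f=env.grab_frame("scene");g=env.grab_frame("top")
cv2.imwrite("pics/pre.png",np.hstack([crop(f,190,40,130,150,3),crop(g,150,182,130,150,3)]))
E
```

```text
False
31.1333 [ 0.40935026 -0.35272733  0.20603424] [0.49192815 0.21472403 0.15908889] [0.49194507773488333, 0.21465699992906356, 0.15863] [ 37.   7. -31. -16. -24.  83.]
```

View pics/pre.png

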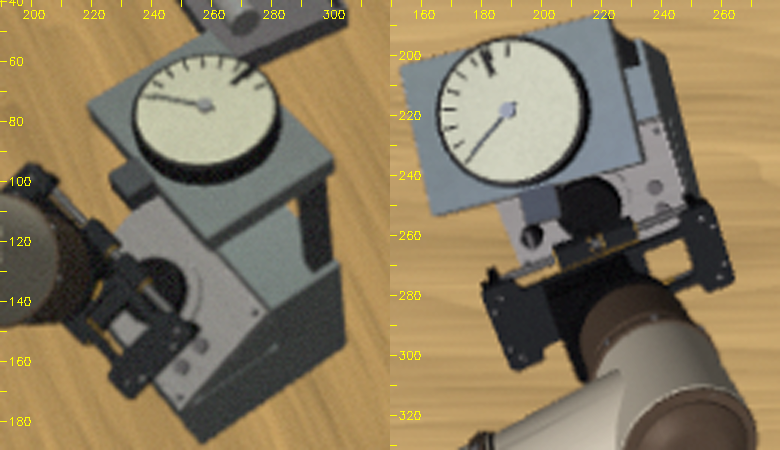

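The tool is tilted just in front of the cap, with the fingertip near (153,128) in the scene view, clear of the stub. The needle is still at zero, so I'll press once.

Run:
```python
from press import *
f0=env.read_state()["force"]
ax=lambda s:float((s["force"]-f0)@n)
hh=lambda s:float((s["position"]-P0)@n)*1e3
hit=env.move_straight(at(.008),rate=.012,force_limit=11)
s=env.read_state(); t0=s["clock"]; print(hit,t0,round(ax(s),1),round(hh(s),1))
if hit:
    env.dwell(.1); s=env.read_state(); print("settled",round(ax(s),1),round(hh(s),1))
    if ax(s)<3.5:
        print("false trigger")
    else:
        while ax(s)<9 and env.read_state()["clock"]-t0<1:
            env.move_straight((np.array(s["position"])-.001*n).tolist(),rate=.02,force_limit=8); s=env.read_state(); print("more",round(ax(s),1),round(hh(s),1))
        t1=s["clock"]
        while env.read_state()["clock"]-t1<2.9:
            env.dwell(.3); s=env.read_state(); print(round(s["clock"]-t0,2),round(ax(s),1),round(hh(s),2))
        env.move_straight(at(.06),rate=.08)
        s=env.read_state(); print("released",s["clock"]-t0,ax(s))
f=env.grab_frame("scene"); cv2.imwrite("pics/post.png",crop(f,190,40,130,150,4))
```

```text
True 33.7167 7.8 22.9
settled 6.7 23.0
more 11.7 22.8
0.65 10.7 22.77
0.95 11.1 22.77
1.25 10.5 22.77
1.55 11.0 22.78
1.85 11.2 22.76
2.15 11.7 22.78
2.45 9.8 22.79
2.75 10.5 22.78
3.05 10.2 22.78
3.35 10.7 22.77
released 3.9749999999999943 0.2545780860114465
```

View pics/post.png

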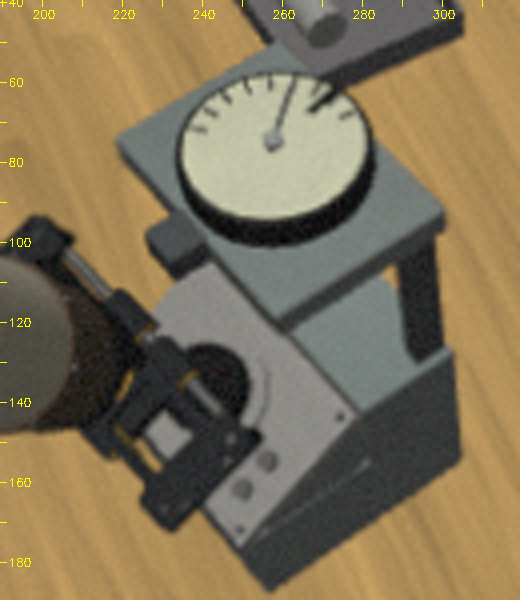

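The needle climbed to about 1.5 rad, short of the bar. The stop was stiff at about 11 N, and the button has been released. I'll back off and hand in.

Run:
```python
from press import *
env.move_straight(at(.12),rate=.12); env.goto([.36,.10,.42],O); env.dwell(.3)
s=env.read_state(); print(s["clock"],s["force"]); print(env.close_job())
```

```text
39.6833 [ 0.86726887 -0.54848    -1.07962518]
the job is handed in; nothing more can be done
None
```

I turned the turntable to the tallest-specimen detent, pressed the jog button once at about 11 N for roughly 3 s, let it spring back, and handed the job in at about 40 s; the needle stopped near 1.5 rad, but the hand-in returned no verdict.

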